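# Seat a filter cell on the opened beam head and hold it home

### The arm

A 7-joint arm with a two-finger parallel gripper is mounted at the origin on the work surface. World frame = base frame: x ahead of the robot, y to its left, z up, the work surface at z = 0. Lengths are in m, angles in rad, forces in N, time in s.
With the tool pointing down it reaches from about 0.4 to 0.9 m from the base axis. Payload 5.6 kg.
Tool frame: the origin (TCP) lies midway between the tips of the shut fingers; the grasp point (between the pads) lies 19 mm behind it (robot.pinch_z is the distance from the TCP to the grasp point, in m); y points along the fingers, x is the direction in which the jaws open and shut, and the axes are right-handed (so a half turn about y gives the same grasp; the last joint's range is limited). The gripper opens to 92 mm and grips with 3 to 60 N. Pads are 20 mm wide; open, the fingers measure 128 mm over their backs; the gripper's body (75 mm by 189 mm) begins 69 mm behind the grasp point.
Start: joints at [-1.348, 0.468, -0.012, 1.603, 0.006, 1.071, -0.056], TCP at [0.171, 0.627, 0.215] pointing down, gripper open.
Joint ranges: [-2.53, 2.53], [-0.31, 2.02], [-1.57, 1.55], [0.28, 2.44], [-1.29, 4.43], [0.15, 1.84], [-2.92, 2.92]. Speed limits (rad/s): [2.57, 2.57, 3.14, 3.14, 3.14, 3.14, 3.14].

### API

Orientations are given as a 3x3 rotation matrix whose columns are the frame's x, y, z axes.
In Python, from station import robot gives the robot as it stands.
- The arm moves only by the tool send_rows, never from a script. Its argument "increments" is a list of rows, each a list of 3 entries, a list of its own where there are three numbers: the shift along the tool's x, y, z in mm, then the turn, a rotation vector about the tool's x, y, z in degrees, then the opening, from -1 (shut) to 1 (fully open). In form: [[[x, y, z], [ax, ay, az], fingers], ...]. A call has 1 to 10 rows; each row is the pose to reach, as a shift and turn from the pose measured when the call began, along the tool's axes at that moment; what a row does not reach only later rows make up. A row lasts 1/10 s, in which the tool goes at most 50 mm and 8.59 degrees, less where a joint would pass 70% of its speed; a pose out of reach is approached as far as the arm can. A call with a gripper value outside its range is refused whole. The fingers move at their own pace and stop on an object; "newtons" is the grip in N (left out, the last holds). Time passes only in rows, so rows that repeat a pose let the fingers close. It gives the time, the measured TCP pose, the force and the opening at its end, in the units of the state.
- robot.state(): the state, without advancing time (a new reading comes with each control period).
- robot.read_camera(name): name is "scene" or "side" or "wrist"; returns the picture (480x640x3 uint8, red, green, blue); there is no depth.
- robot.calibration(name): a dict with "fov_y" (degrees; the focal length in pixels is half the picture's height over the tangent of half this angle, whatever the lens; pixels are square), "cx", "cy" (the principal point, pixels), "k1" (the pictures are not rectified: a ray, as slopes to the right and down, at radius r is drawn at 1 + k1 r^2 times it, then the intrinsics apply), "extrinsics" (4x4, takes a point from camera to world coordinates); the wrist camera has in their place "mount" (4x4, takes a point from camera to tool coordinates, whose origin is the TCP and whose axes are the tool frame's). Camera axes: x right, y up, looking along -z (the intrinsics and any distortion apply to the point x, -y, -z); pixel columns grow to the right and rows downward; lengths in m; the calibration is good to about 2 mm. A picture is of the moment at which its call begins: read the wrist's pose just before it. calibration takes no time and is no camera call.
- robot.finish_job(): hands the job in, once; it reports no verdict.
Trained networks look in the newest picture that a camera, given by its name, has taken for a name from the list of things; names that differ only in an ending like _2 or _b are one class to them, and where a whole thing is asked for, a point or a joint stands for the part that bears it (a point fixed in the world has none). Each returns a list of dicts, best first, with "confidence" (0 to 1); they miss things now and then, are a little off and sometimes report something else, mostly with a low value. They report only what shows in the picture. A call takes as long as a camera call. They do not tell look-alikes from the thing itself.
- robot.look_for(camera, thing): "box" ([left, top, right, bottom] in pixels, round what is visible of it).
- robot.outline_of(camera, thing): "pixels" (480x640 bool, what is visible of it) and "box" ([left, top, right, bottom] in pixels, round what is visible of it).
- robot.pinpoint(camera, thing): "uv" ([column, row] in pixels: a listed point, or the origin of a listed thing).
The state is a dict: "t": time; "joints": joint angles; "qvel": joint speeds; "tau": joint torques, N m; "eef_pos": TCP position; "tcp_rot": TCP orientation; "ft_force": force on the tool from outside, world axes, zero at the start; "wrist_torque": the same for the moment, N m; "grip_width": finger opening in m.
Only numpy, scipy, OpenCV 4.12 (cv2) and the standard library are available. Lean on these libraries where they do the work, as an engineer would, in place of code of your own. Each camera call takes 0.05 s, during which the arm holds its last target.

### The job

Take the knurled filter cell out of the white parts tray and set it, glass side up, over the spigot of the opened machine head. Turn it until its hidden keyways drop over the spigot's pins, then push it down fully home against the spring ring and finish while still holding it pushed home with the gripper. Leave the bottle, the screwdriver and the small spare ring where they are.

Things in the scene. Friction and masses are not known exactly. Their poses are not given: they have to be found in the camera images.
- cell_mid (a point): Centre, half-way up, of the filter cell: round aluminium collar with fine upright knurling, 58 mm diameter, 48 mm high, about 0.2 kg, upright in the tray, glass up (glass closes the top, 3 mm below the rim). z is its axis, up. Open underneath: bore 36.6 mm.
- cell_foot (a point): Centre of the cell's open bottom edge, 24 mm below cell_mid. Three keyways 120 degrees apart, about 12 mm wide, are cut in the bore from this edge to 22 mm up (wider inside above that). They do not show from outside or above and are not marked; their direction is not given.
- seat (a point): Centre of the flat seat, 45 mm above the table: top of an aluminium pedestal 92 mm across in the middle of a round grey casting 270 mm across. z up. The cell is home with its bottom edge on the seat (cell_mid 24 mm above it). Parts on the casting round the pedestal stay below the seat's height.
- spigot_top (a point): Centre of the top of the steel spigot, 33 mm above the seat, on the same axis. The spigot is 33 mm in diameter up to 24 mm above the seat, then tapers to 21 mm at the top.
- pin_level (a point): Point on the spigot's axis 18 mm above the seat, level with the tops of three round 6 mm pins, 120 degrees apart, that stick out to 22.5 mm from the axis. They point in a different direction each time, not given. An unaligned cell rests here on its bottom edge; within about 8 degrees of a match it goes down, freely until the spring ring.
- spring (a joint): Travel of the brass spring ring (42 to 52 mm diameter) round the foot of the spigot, in m: 0 up, standing 5 mm above the seat; 0.005 fully down, flush with the seat. It pushes up with 5 N at the top and 9 N when flush, and lifts the cell again if it is let go.
- tray: Shallow white parts tray, 200 x 220 mm, fixed, its rim 14 mm above the table, floor 4 mm. Origin: centre of its underside. The cell stands in it, with the small spare ring towards the tray's +y side.
- spare_mid (a point): Centre of the small plain steel spare ring, 30 mm diameter, 14 mm high, lying in the tray; to be left alone.
- driver_grip (a point): Grip of a screwdriver that lies on the table beyond the tray's far side; to be left alone.
- bottle_mid (a point): Centre of a standing whitish bottle, 56 mm diameter, 130 mm high, at the far edge of the work area; to be left alone.
Not all that is in view belongs to the job. Of the things that look like the part that bears cell_mid, take the one that is farthest from the robot's base at the start.

How it is judged:
On the way:
1. the cell is lifted out of the tray (height (world z) of cell_mid above 0.06 m), for 0.1 s.
At the end, for the whole second after the job is handed in: The cell stands upright (within 0.08 rad) on the spigot (centres within 5 mm), home within 2.5 mm of the seat with the spring ring pressed down at least 2.5 mm, and the gripper's fingers are still holding it there (contact over 2 N) (z of cell_mid in the frame of seat between 0.021 and 0.0265 m and horizontal distance between cell_mid and seat below 0.005 m and angle between cell_mid's own z axis and vertical below 0.08 rad and value of joint spring above 0.0025 m and contact force between the fingers and cell above 2 N); the arm keeps its last pose, push and grip.
It fails at once if a bystander is moved more than 30 mm (distance of any of spare_mid, driver_grip, bottle_mid from where it was at the start of the episode above 0.03 m).
It also fails if it takes over 64 s, if anything falls off the work surface, if the arm or the gripper's body presses on something with over 40 N, if the wrist force passes 120 N, or if a joint passes its speed limit or range.

## Working session

There is one attempt and no reset: what is moved stays moved. The work goes in short steps, Python scripts to look and compute and a tool call to move; the robot and the scene stay as the last step left them, time stands still between calls to the robot, and variables do not carry over. Pictures are saved under pics/ and viewed, and the job is handed in when it is done.

Besides the shell and the picture viewer there is one more tool, called by a JSON object that holds its "name" and its "arguments". send_rows: Moves the arm, as the interface text tells. Its arguments: {"type":"object","properties":{"increments":{"type":"array"},"newtons":{"type":"number"}},"required":["increments"]}

```bash
ls; mkdir -p pics
cat > h.py <<'E'
import numpy as np, cv2
from station import robot
def ray(cam,uv,st=None):
    c=robot.calibration(cam); f=240/np.tan(np.radians(c["fov_y"])/2)
    d=np.array([(uv[0]-c["cx"])/f,(uv[1]-c["cy"])/f]); u=d.copy()
    for _ in range(30): u=d/(1+c["k1"]*(u@u))
    v=np.array([u[0],-u[1],-1.0])
    T=c["extrinsics"] if "extrinsics" in c else None
    if T is None:
        W=np.eye(4);W[:3,:3]=st["tcp_rot"];W[:3,3]=st["eef_pos"];T=W@np.array(c["mount"])
    T=np.array(T); v=T[:3,:3]@v
    return T[:3,3],v/np.linalg.norm(v)
def onz(cam,uv,z,st=None):
    o,v=ray(cam,uv,st); return o+v*(z-o[2])/v[2]
def tri(rays):
    A=0;b=0
    for o,v in rays:
        P=np.eye(3)-np.outer(v,v);A=A+P;b=b+P@o
    return np.linalg.solve(A,b)
def save(im,n): cv2.imwrite("pics/"+n+".png",im[:,:,::-1])
E
python3 - <<'E'
from h import *
np.set_printoptions(precision=3,suppress=True)
st=robot.state();print(st)
for c in ["scene","side","wrist"]:
    im=robot.read_camera(c);save(im,c+"0")
    for t in ["cell_mid","seat","spigot_top","pin_level","spare_mid","tray","bottle_mid"]:
        r=robot.pinpoint(c,t)
        print(c,t,[(np.round(x["uv"],1),round(x["confidence"],2)) for x in r])
print(robot.calibration("wrist"))
E
```

```text
pics
{'t': 0.0, 'joints': array([-1.348,  0.468, -0.012,  1.604,  0.006,  1.071, -0.056]), 'qvel': array([-0.   ,  0.002,  0.   ,  0.   ,  0.   ,  0.001,  0.   ]), 'tau': array([ -0.   , -52.056,  -0.013, -24.376,  -0.057,   0.017,   0.   ]), 'eef_pos': array([0.171, 0.627, 0.214]), 'tcp_rot': array([[ 0.263, -0.   , -0.965],
       [ 0.965, -0.002,  0.263],
       [-0.002, -1.   , -0.   ]]), 'ft_force': array([-0.462, -0.098, -0.595]), 'wrist_torque': array([-0.049,  0.036,  0.011]), 'grip_width': 0.09171936768206031}
scene cell_mid [(array([505.5, 329.4]), 0.87), (array([381.3, 336.6]), 0.79), (array([479.1, 286.3]), 0.59), (array([364.6, 237.9]), 0.59), (array([221.6, 298.2]), 0.24)]
scene seat [(array([232.4, 163.2]), 0.62)]
scene spigot_top [(array([229.4, 157. ]), 0.93)]
scene pin_level [(array([231. , 159.2]), 0.95), (array([374.5, 358.1]), 0.34)]
scene spare_mid [(array([421.5, 390.2]), 0.65)]
scene tray [(array([376.1, 360.4]), 0.68)]
scene bottle_mid [(array([221.1, 295.6]), 0.93), (array([231.1, 157.1]), 0.21)]
side cell_mid [(array([304.9, 347.3]), 0.84), (array([408.5, 414.1]), 0.84), (array([387.5, 295.5]), 0.82), (array([434.3, 375.8]), 0.66)]
side seat [(array([290.4, 365.8]), 0.17)]
side spigot_top [(array([344.7, 198.1]), 0.91), (array([347.1, 206.1]), 0.52)]
side pin_level [(array([343.2, 201.7]), 0.74), (array([347., 212.]), 0.55)]
side spare_mid [(array([288. , 400.7]), 0.61)]
side tray []
side bottle_mid [(array([238.6, 255.4]), 0.77)]
wrist cell_mid []
wrist seat []
wrist spigot_top []
wrist pin_level []
wrist spare_mid []
wrist tray []
wrist bottle_mid []
{'fov_y': 65.15364469933209, 'cx': 324.9975408014225, 'cy': 241.75936339035675, 'k1': -0.014392376981689017, 'mount': array([[ 1.   ,  0.002, -0.001,  0.   ],
       [-0.001,  0.28 , -0.96 , -0.169],
       [-0.002,  0.96 ,  0.28 ,  0.081],
       [ 0.   ,  0.   ,  0.   ,  1.   ]])}
```

View pics/scene0.png

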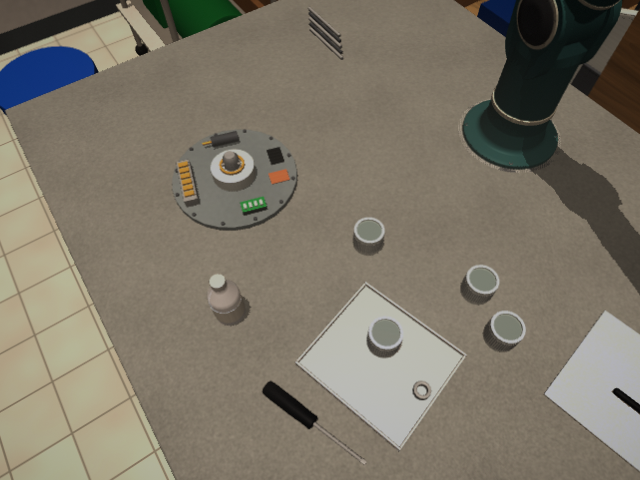

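View pics/side0.png

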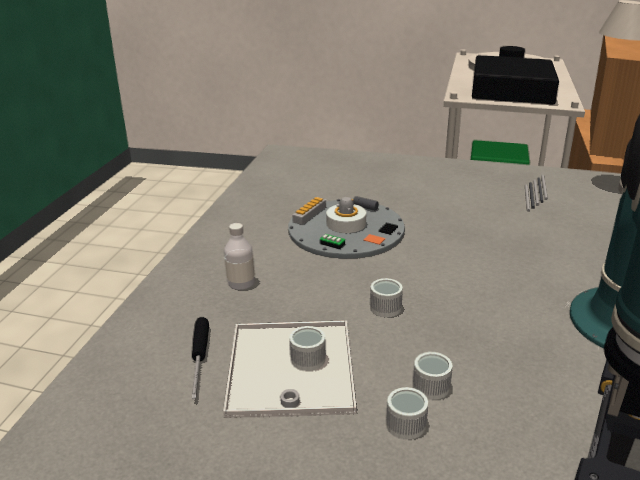

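View pics/wrist0.png

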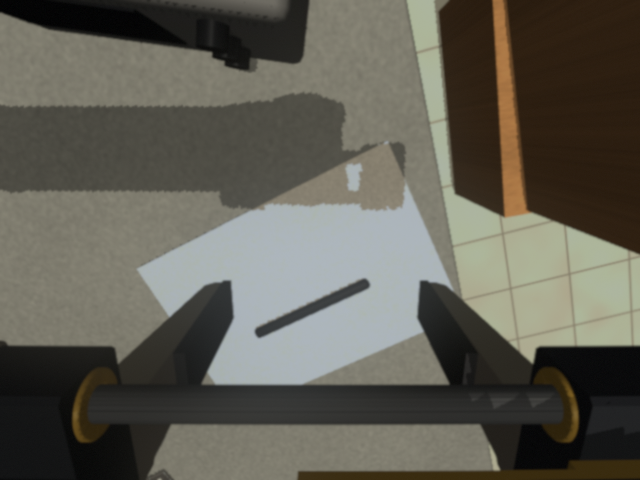

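Run:
```python
from h import *
np.set_printoptions(precision=3,suppress=True)
for uv in [(505.5,329.4),(381.3,336.6),(479.1,286.3),(364.6,237.9)]: print('scene cell',uv,onz("scene",uv,.028), onz("scene",uv,.024))
for uv in [(304.9,347.3),(408.5,414.1),(387.5,295.5),(434.3,375.8)]: print('side cell',uv,onz("side",uv,.028))
print('spig',onz("scene",(229.4,157),.078),onz("side",(344.7,198.1),.078))
print('tri',tri([ray("scene",(229.4,157)),ray("side",(344.7,198.1))]))
print('spare',onz("scene",(421.5,390.2),.011),onz("side",(288,400.7),.011),'tray',onz("scene",(376,360),0))
print('bottle',onz("scene",(221.1,295.6),.065),onz("side",(238.6,255.4),.065))
for c in ("scene","side"): print(c,robot.calibration(c))
```

```text
scene cell (505.5, 329.4) [0.368 0.34  0.028] [0.366 0.34  0.024]
scene cell (381.3, 336.6) [0.554 0.229 0.028] [0.553 0.228 0.024]
scene cell (479.1, 286.3) [0.348 0.253 0.028] [0.346 0.253 0.024]
scene cell (364.6, 237.9) [0.458 0.052 0.028] [0.457 0.05  0.024]
side cell (304.9, 347.3) [0.554 0.232 0.028]
side cell (408.5, 414.1) [0.366 0.347 0.028]
side cell (387.5, 295.5) [0.445 0.051 0.028]
side cell (434.3, 375.8) [0.338 0.255 0.028]
spig [ 0.591 -0.235  0.078] [ 0.591 -0.243  0.078]
tri [ 0.59  -0.234  0.081]
spare [0.551 0.336 0.011] [0.55  0.343 0.011] tray [0.579 0.251 0.   ]
bottle [0.749 0.023 0.065] [0.743 0.032 0.065]
scene {'fov_y': 53.200498533217676, 'cx': 321.93867866195717, 'cy': 241.15142552305664, 'k1': -0.008033513000843812, 'extrinsics': array([[-0.828, -0.484,  0.283,  0.793],
       [ 0.561, -0.706,  0.432,  0.412],
       [-0.009,  0.516,  0.856,  0.822],
       [ 0.   ,  0.   ,  0.   ,  1.   ]])}
side {'fov_y': 42.25486614446318, 'cx': 321.8045600417707, 'cy': 250.68689597050295, 'k1': -0.12631270635092662, 'extrinsics': array([[-0.969,  0.11 , -0.221,  0.318],
       [-0.246, -0.488,  0.838,  1.006],
       [-0.016,  0.866,  0.5  ,  0.678],
       [ 0.   ,  0.   ,  0.   ,  1.   ]])}
```

```bash
cat >> h.py <<'E'
from scipy.spatial.transform import Rotation as Ro
def plan(p,ang):
    "world TCP target p; tool x world heading ang deg, tool pointing down"
    st=robot.state();R=np.array(st["tcp_rot"]);a=np.radians(ang)
    x=np.array([np.cos(a),np.sin(a),0]);y=np.array([0,0,-1.]);T=np.c_[x,y,np.cross(x,y)]
    s=R.T@(np.array(p)-st["eef_pos"])*1000
    r=np.degrees(Ro.from_matrix(R.T@T).as_rotvec())
    print("shift mm",np.round(s,1),"turn",np.round(r,2),"t",round(st["t"],2),"heading",np.round(np.degrees(np.arctan2(R[1,0],R[0,0])),1),"pos",np.round(st["eef_pos"],4),"j",np.round(st["joints"],2))
E
python3 - <<'E'
from h import *
im=robot.read_camera("scene");save(cv2.resize(im[270:440,290:540],None,fx=3,fy=3,interpolation=2),"crop0")
plan((.554,.23,.20),22.5)
E
```

```text
shift mm [-282.5   14.6 -474.1] turn [ 0.   52.27  0.  ] t 1.25 heading 74.8 pos [0.1708 0.6272 0.2146] j [-1.35  0.47 -0.01  1.6   0.01  1.07 -0.06]
```

View pics/crop0.png

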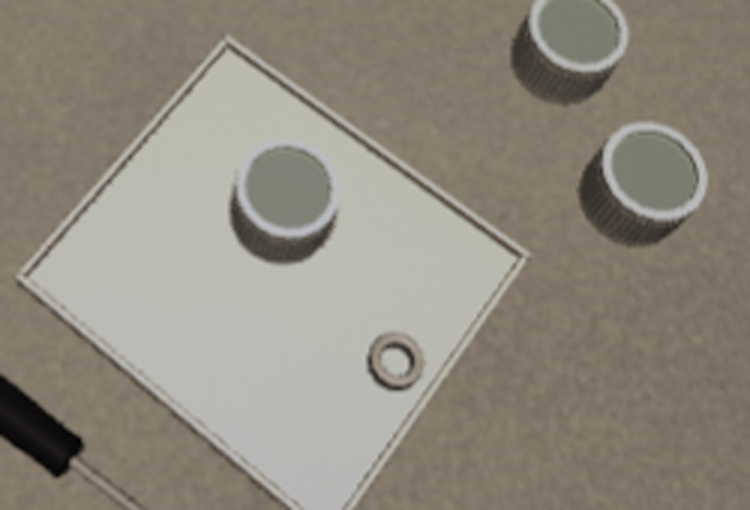

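Look-alikes in the scene picture: (505,329), (479,286) and (365,238) stand on the table. (381,337) stands in the tray at 0.60 m from the base, the farthest, and the crop confirms it. I take that one.

{"name": "send_rows", "arguments": {"increments": [[[-28,1,-47],[0,5,0],1],[[-56,3,-95],[0,10,0],1],[[-85,5,-142],[0,16,0],1],[[-113,6,-190],[0,21,0],1],[[-141,8,-237],[0,26,0],1],[[-170,9,-284],[0,31,0],1],[[-198,10,-332],[0,37,0],1],[[-226,12,-379],[0,42,0],1],[[-254,13,-427],[0,47,0],1],[[-282,15,-474],[0,52.3,0],1]]}}

```text
t: 2.25
eef_pos: [0.5193, 0.2662, 0.2016]
tcp_rot: [[0.925, 0.001, -0.379], [0.379, 0.001, 0.925], [0.001, -1.0, 0.0]]
ft_force: [0.4, 1.7, -0.4]
grip_width: 0.0919
```

Run:
```python
from h import *
st=robot.state();im=robot.read_camera("wrist");save(im,"w1")
plan((.554,.23,.20),22.5)
for t in ("cell_mid","cell_foot"):
    for x in robot.pinpoint("wrist",t): print(t,x["uv"],x["confidence"],onz("wrist",x["uv"],.028 if t=="cell_mid" else .004,st))
```

```text
shift mm [ 16.4   2.  -35.8] turn [ 0.34 -1.09  0.2 ] t 2.3 heading 21.4 pos [0.5257 0.2574 0.2017] j [-0.79  0.38  0.34  1.8  -0.14  0.99 -0.01]
cell_mid [343.0, 266.6] 0.77 [0.55139896 0.23129567 0.028     ]
cell_mid [198.2, 78.0] 0.73 [0.37187238 0.34113059 0.028     ]
cell_mid [135.5, 162.4] 0.65 [0.34006625 0.2524899  0.028     ]
cell_foot [151.8, 158.9] 0.63 [0.3434892  0.25549474 0.004     ]
```

View pics/w1.png

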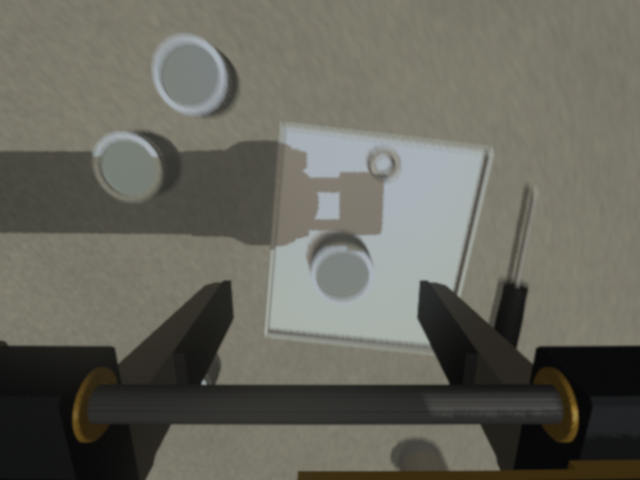

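{"name": "send_rows", "arguments": {"increments": [[[16,20,-34],[0,-1,0],1],[[16,50,-34],[0.3,-1,0.2],1],[[16,72,-34],[0.3,-1,0.2],1],[[16,72,-34],[0.3,-1,0.2],1]]}}

```text
t: 2.8
eef_pos: [0.5452, 0.2388, 0.1263]
tcp_rot: [[0.919, -0.01, -0.394], [0.394, -0.0, 0.919], [-0.009, -1.0, 0.004]]
ft_force: [0.5, -0.2, 0.1]
grip_width: 0.0916
```

Run:
```python
from h import *
st=robot.state();im=robot.read_camera("wrist");save(im,"w2")
for x in robot.outline_of("wrist","cell_mid")[:2]:
    ys,xs=np.nonzero(x["pixels"]);print(x["box"],x["confidence"],xs.mean(),ys.mean())
for x in robot.pinpoint("wrist","cell_mid")[:2]: print(x["uv"],x["confidence"],onz("wrist",x["uv"],.028,st))
plan((.552,.231,.013),22.5)
```

```text
[76.5, 1.1, 195.1, 55.7] 0.86 142.62124849939977 22.332533013205282
[0.0, 65.5, 124.7, 162.2] 0.64 59.489344262295084 114.79436475409837
[69.6, 117.5] 0.92 [0.34637402 0.25305383 0.028     ]
[324.5, 252.8] 0.75 [0.54535551 0.23252863 0.028     ]
shift mm [  0.2 117.4  -9.9] turn [-0.24  0.66 -0.08] t 2.95 heading 23.2 pos [0.5483 0.2397 0.1304] j [-0.71  0.49  0.32  1.82 -0.2   0.87  0.11]
```

View pics/w2.png

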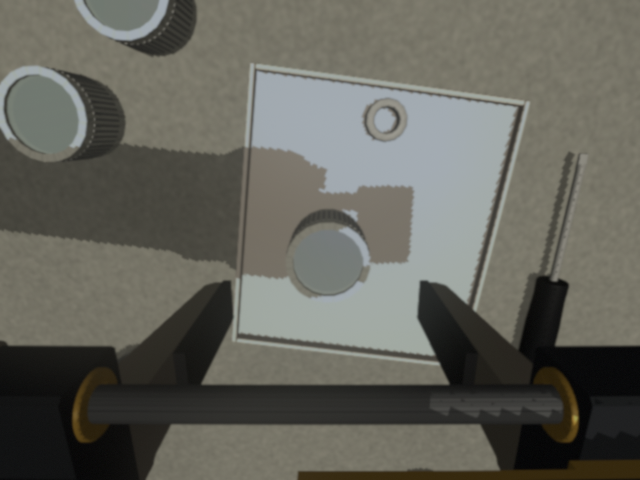

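Run:
```python
from h import *
st=robot.state();im=robot.read_camera("wrist");save(im,"w3")
print(st["qvel"].round(3))
for uv in [(329,259)]: print(onz("wrist",uv,.052,st))
for x in robot.pinpoint("wrist","cell_mid")[:3]: print(x["uv"],x["confidence"],onz("wrist",x["uv"],.028,st))
g=im[190:320,260:400];save(cv2.resize(g,None,fx=4,fy=4),"w3c")
```

```text
[ 0.002 -0.015  0.006 -0.007  0.001 -0.003  0.002]
[0.55130606 0.23665825 0.052     ]
[321.0, 253.5] 0.85 [0.5473721  0.23099477 0.028     ]
[60.1, 117.2] 0.82 [0.34222118 0.2513705  0.028     ]
```

View pics/w3c.png

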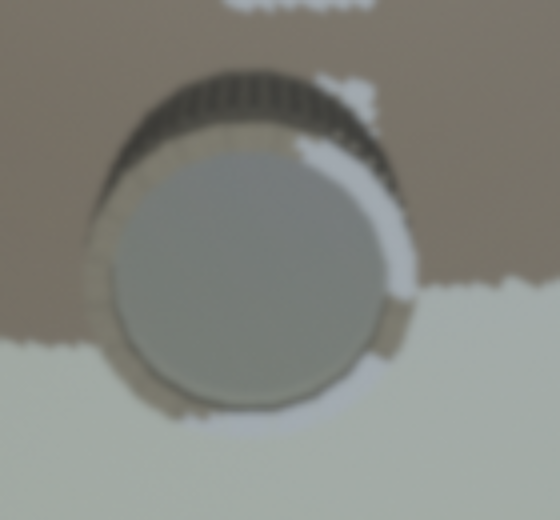

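Run:
```python
from h import *
st=robot.state()
print(onz("wrist",(322.3,259.3),.052,st),onz("wrist",(322.3,259.3),.049,st))
plan((.549,.233,.015),22.5)
```

```text
[0.54768185 0.23429662 0.052     ] [0.54805824 0.23335731 0.049     ]
shift mm [ -2.2 115.9  -6.5] turn [-0.24  0.63 -0.02] t 3.05 heading 23.1 pos [0.5487 0.2394 0.1309] j [-0.71  0.49  0.32  1.82 -0.2   0.87  0.11]
```

{"name": "send_rows", "arguments": {"increments": [[[-2,25,-6],[0,0.5,0],1],[[-2,60,-6],[0,0.5,0],1],[[-2,95,-6],[0,0.5,0],1],[[-2,112,-6],[0,0.5,0],1],[[-2,117,-6],[0,0.5,0],1],[[-2,117,-6],[0,0.5,0],1]], "newtons": 30}}

```text
t: 3.65
eef_pos: [0.5495, 0.2339, 0.0144]
tcp_rot: [[0.923, -0.001, -0.385], [0.385, 0.004, 0.923], [0.0, -1.0, 0.004]]
ft_force: [-0.3, 0.1, 0.3]
grip_width: 0.0916
```

Run:
```python
from h import *
st=robot.state();im=robot.read_camera("wrist");save(im,"w4")
plan((.5485,.2335,.014),22.5);print(st["ft_force"])
```

```text
shift mm [-1.6  1.1  0.1] turn [-0.25  0.13  0.1 ] t 3.7 heading 22.6 pos [0.55   0.2341 0.0151] j [-0.65  0.65  0.26  1.87 -0.27  0.65  0.17]
[-0.30275229  0.08951125  0.2970306 ]
```

View pics/w4.png

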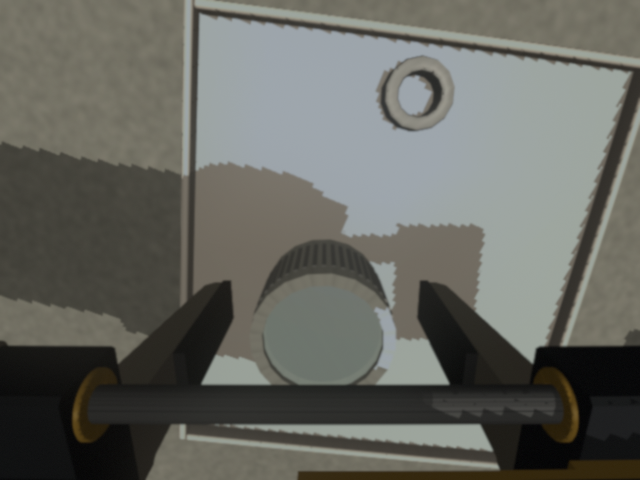

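{"name": "send_rows", "arguments": {"increments": [[[0,1,0],[0,0,0],-1],[[0,1,0],[0,0,0],-1],[[0,1,0],[0,0,0],-1],[[0,1,0],[0,0,0],-1],[[0,1,0],[0,0,0],-1],[[0,1,0],[0,0,0],-1],[[0,1,0],[0,0,0],-1],[[0,1,0],[0,0,0],-1]], "newtons": 40}}

```text
t: 4.5
eef_pos: [0.5498, 0.2341, 0.0144]
tcp_rot: [[0.923, -0.001, -0.385], [0.385, 0.005, 0.923], [0.001, -1.0, 0.005]]
ft_force: [-2.2, -1.2, 5.0]
grip_width: 0.0575
```

Run:
```python
from h import *
st=robot.state();im=robot.read_camera("wrist");save(im,"w5")
plan((.549,.2335,.164),22.5);print(st["ft_force"],st["grip_width"])
```

```text
shift mm [  -0.8 -149.6    0.5] turn [-0.26  0.13  0.07] t 4.55 heading 22.6 pos [0.5498 0.234  0.0144] j [-0.65  0.65  0.26  1.87 -0.27  0.65  0.17]
[-2.16804329 -1.23446536  4.99629471] 0.05754297469402376
```

View pics/w5.png

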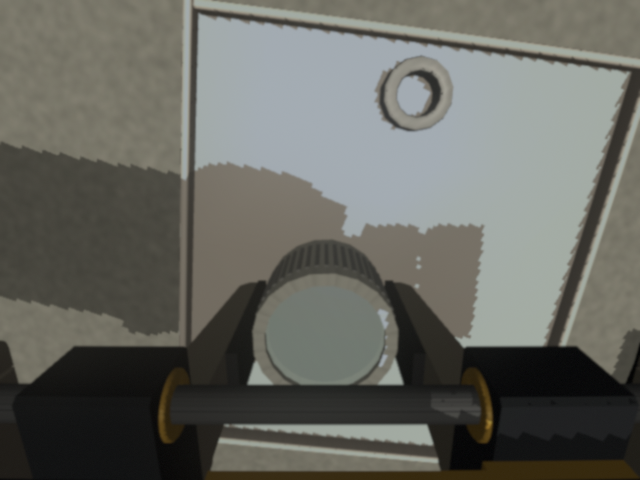

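{"name": "send_rows", "arguments": {"increments": [[[0,-20,0],[0,0,0],-1],[[0,-60,0],[0,0,0],-1],[[0,-105,0],[0,0,0],-1],[[0,-145,0],[0,0,0],-1],[[0,-165,0],[0,0,0],-1],[[0,-165,0],[0,0,0],-1]]}}

```text
t: 5.15
eef_pos: [0.5518, 0.2341, 0.1823]
tcp_rot: [[0.923, 0.005, -0.385], [0.385, 0.008, 0.923], [0.008, -1.0, 0.005]]
ft_force: [-0.1, 0.0, -2.6]
grip_width: 0.0577
```

Run:
```python
from h import *
st=robot.state();im=robot.read_camera("wrist");save(im,"w6")
print(st["ft_force"],st["grip_width"])
# rim centre in tool frame
for uv in [(325,333)]:
    p=onz("wrist",uv,st["eef_pos"][2]+.0136+.024,st); print("rim rel tool mm",1000*np.array(st["tcp_rot"]).T@(p-st["eef_pos"]))
plan((.51,-.20,.19),-22)
```

```text
[-0.14444539  0.03697432 -2.56153348] 0.05767537180468595
rim rel tool mm [ -1.15920067 -37.58642267   4.54668993]
shift mm [-204.1  -12.6 -384.6] turn [-0.34 44.64  0.08] t 5.2 heading 22.6 pos [0.5503 0.2336 0.1799] j [-0.72  0.42  0.34  1.79 -0.17  0.96  0.09]
```

View pics/w6.png

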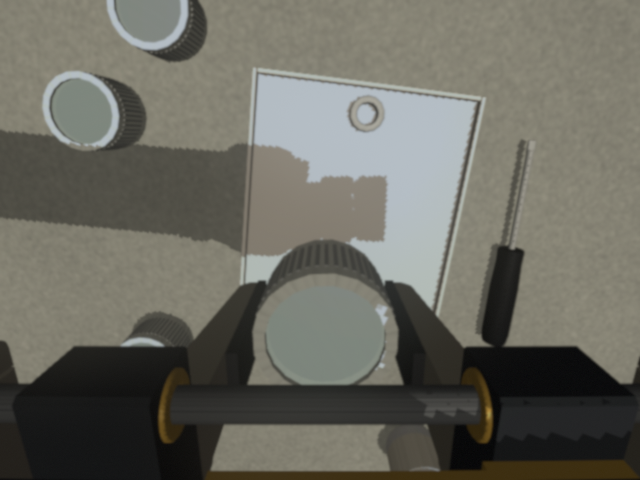

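{"name": "send_rows", "arguments": {"increments": [[[-20,-10,-40],[0,5,0],-1],[[-39,-12,-85],[0,10,0],-1],[[-58,-12,-130],[0,15,0],-1],[[-77,-12,-175],[0,20,0],-1],[[-96,-12,-220],[0,25,0],-1],[[-115,-12,-265],[0,30,0],-1],[[-134,-12,-310],[0,35,0],-1],[[-153,-12,-355],[0,40,0],-1],[[-172,-12,-400],[0,43,0],-1],[[-190,-12,-445],[-0.3,44.6,0],-1]]}}

```text
t: 6.2
eef_pos: [0.5447, -0.2519, 0.1865]
tcp_rot: [[0.927, -0.003, 0.376], [-0.376, 0.001, 0.927], [-0.003, -1.0, 0.0]]
ft_force: [1.2, 0.1, -1.7]
grip_width: 0.0578
```

Run:
```python
from h import *
plan((.553,-.33,.18),-22)
```

```text
shift mm [ 37.1   6.3 -69.2] turn [-0.   -0.08 -0.17] t 6.2 heading -22.1 pos [ 0.5447 -0.2519  0.1865] j [-0.11  0.46  0.64  1.79 -0.32  1.    0.28]
```

{"name": "send_rows", "arguments": {"increments": [[[20,6,-35],[0,0,0],-1],[[37,6,-69],[0,0,0],-1],[[37,6,-69],[0,0,0],-1],[[37,6,-69],[0,0,0],-1]]}}

```text
t: 6.6
eef_pos: [0.5513, -0.3302, 0.1775]
tcp_rot: [[0.926, -0.007, 0.378], [-0.378, 0.002, 0.926], [-0.007, -1.0, -0.001]]
ft_force: [0.2, 0.2, -2.6]
grip_width: 0.0577
```

Run:
```python
from h import *
st=robot.state();im=robot.read_camera("wrist");save(im,"w7")
print(st["ft_force"],abs(st["qvel"]).max())
for t,z in (("spigot_top",.078),("seat",.045),("pin_level",.063)):
    for x in robot.pinpoint("wrist",t)[:2]: print(t,np.round(x["uv"],1),x["confidence"],onz("wrist",x["uv"],z,st))
plan((.59,-.236,.11),-22)
```

```text
[ 0.16133341  0.22526281 -2.61593922] 0.04218076193674743
spigot_top [324.6 102.2] 0.77 [ 0.5863743  -0.23770229  0.078     ]
seat [325.6 107.4] 0.63 [ 0.58632479 -0.23908555  0.045     ]
seat [325.4 104.8] 0.17 [ 0.58689175 -0.23730252  0.045     ]
pin_level [327.2 109.8] 0.79 [ 0.5864473  -0.24208055  0.063     ]
shift mm [ 0.1 69.5 98.8] turn [-0.05  0.06 -0.25] t 6.8 heading -21.9 pos [ 0.5533 -0.3277  0.1795] j [ 0.03  0.55  0.63  1.68 -0.37  1.04  0.4 ]
```

View pics/w7.png

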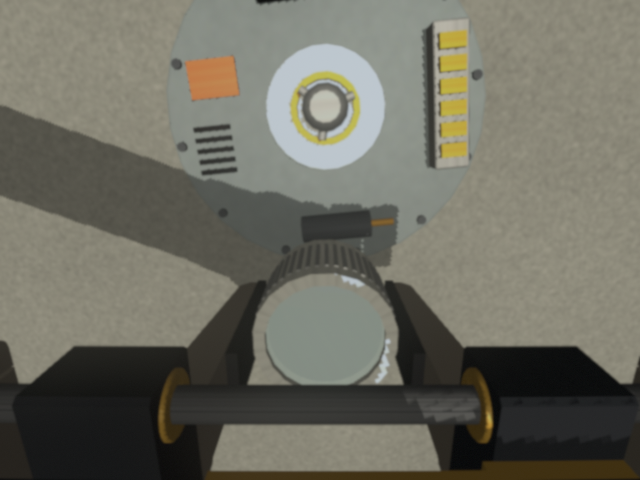

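Run:
```python
from h import *
st=robot.state();im=robot.read_camera("wrist");save(cv2.resize(im[40:180,255:395],None,fx=4,fy=4,interpolation=2),"w8c")
save(cv2.resize(im[230:400,230:420],None,fx=3,fy=3,interpolation=2),"w8d")
print(abs(st["qvel"]).max())
for t,z in (("spigot_top",.078),("seat",.045),("pin_level",.063)):
    for x in robot.pinpoint("wrist",t)[:1]: print(t,np.round(x["uv"],1),x["confidence"],onz("wrist",x["uv"],z,st))
```

```text
0.011119859429202156
spigot_top [326.1 107.9] 0.89 [ 0.58782959 -0.23866566  0.078     ]
seat [325.8 112.7] 0.68 [ 0.58701798 -0.23991174  0.045     ]
pin_level [321.6 115.1] 0.58 [ 0.58329063 -0.24115043  0.063     ]
```

View pics/w8c.png

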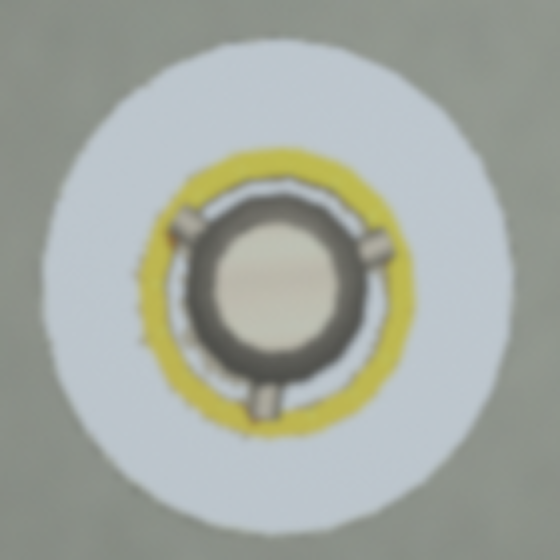

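View pics/w8d.png

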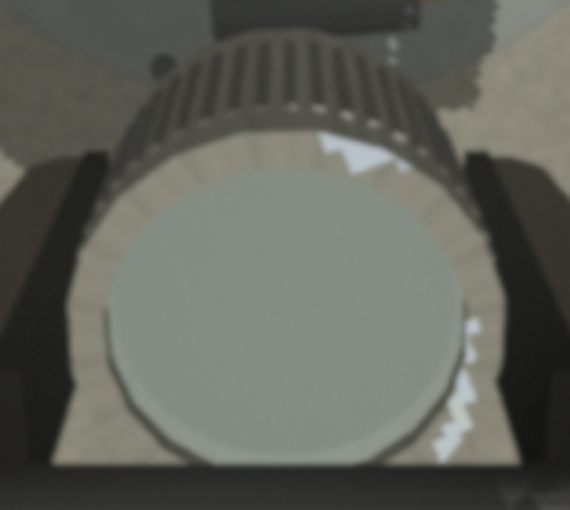

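```bash
cat >> h.py <<'E'
def projtool(P):
    c=robot.calibration("wrist");f=240/np.tan(np.radians(c["fov_y"])/2)
    M=np.linalg.inv(np.array(c["mount"]));q=(M[:3,:3]@np.array(P).T).T+M[:3,3]
    u=np.c_[q[:,0]/-q[:,2],-q[:,1]/-q[:,2]];r2=(u**2).sum(1)[:,None];u=u*(1+c["k1"]*r2)
    return u*f+[c["cx"],c["cy"]]
E
python3 - <<'E'
from h import *
st=robot.state()
a=np.radians(np.arange(0,360,2))
for h in (.034,.0376,.041):
  for dz in (0,.002,.004,.006):
    e=projtool(np.c_[.029*np.cos(a)-.001,0*a-h,.029*np.sin(a)+dz])
    print(h,dz,"l,r,t,b",e[:,0].min().round(1),e[:,0].max().round(1),e[:,1].min().round(1),e[:,1].max().round(1))
p=np.array(st["eef_pos"]);R=np.array(st["tcp_rot"])
for uv,z in (((324,111.8),.078),((324.5,111.5),.045)):
  w=onz("wrist",uv,z,st);print(w,1000*R.T@(w-p))
print(p,R)
E
```

```text
0.034 0 l,r,t,b 255.0 398.3 268.9 396.5
0.034 0.002 l,r,t,b 254.7 398.6 263.9 392.5
0.034 0.004 l,r,t,b 254.4 398.9 259.0 388.6
0.034 0.006 l,r,t,b 254.1 399.2 254.0 384.5
0.0376 0 l,r,t,b 253.3 400.0 272.2 402.3
0.0376 0.002 l,r,t,b 253.0 400.3 267.2 398.3
0.0376 0.004 l,r,t,b 252.8 400.6 262.1 394.2
0.0376 0.006 l,r,t,b 252.5 400.9 257.0 390.1
0.041 0 l,r,t,b 251.7 401.7 275.5 408.0
0.041 0.002 l,r,t,b 251.4 402.0 270.4 403.9
0.041 0.004 l,r,t,b 251.1 402.3 265.2 399.8
0.041 0.006 l,r,t,b 250.8 402.6 260.0 395.7
[ 0.58588614 -0.24159388  0.078     ] [ -2.21929861 102.48800144  92.97388629]
[ 0.58680014 -0.23989053  0.045     ] [ -1.91976274 135.48812637  94.88146273]
[ 0.55336425 -0.32877686  0.18044177] [[ 9.27207584e-01 -2.36945581e-03  3.74540360e-01]
 [-3.74537918e-01  1.41865095e-03  9.27210513e-01]
 [-2.72832638e-03 -9.99996187e-01  4.27932875e-04]]
```

{"name": "send_rows", "arguments": {"increments": [[[0,10,40],[0,0,0],-1],[[-0.6,40,80],[0,0,0],-1],[[-0.6,70,94.4],[0,0,-0.2],-1],[[-0.6,70,94.4],[0,0,-0.2],-1],[[-0.6,70,94.4],[0,0,-0.2],-1]]}}

```text
t: 7.5
eef_pos: [0.5878, -0.2418, 0.111]
tcp_rot: [[0.927, 0.0, 0.374], [-0.374, -0.001, 0.927], [0.001, -1.0, -0.001]]
ft_force: [-0.4, -0.6, -0.8]
grip_width: 0.0573
```

Run:
```python
from h import *
st=robot.state()
ims={c:robot.read_camera(c) for c in ("scene","side","wrist")}
save(ims["wrist"],"w9")
s=cv2.resize(ims["scene"][100:240,160:320],(640,560),interpolation=2)[:, :380]
d=cv2.resize(ims["side"][140:280,280:420],(560,560),interpolation=2)[:, 60:460]
save(np.hstack([s,d]),"ss9")
print(st["eef_pos"],st["ft_force"],st["joints"].round(2))
for c in ("scene","side"):
  for x in robot.pinpoint(c,"cell_mid")[:5]: print(c,x["uv"],x["confidence"])
```

```text
[ 0.58776602 -0.24182163  0.11104749] [-0.44677932 -0.58777101 -0.81595915] [-0.08  0.61  0.58  1.75 -0.41  0.9   0.3 ]
scene [477.8, 286.4] 0.94
scene [366.4, 234.5] 0.94
scene [505.6, 329.1] 0.61
scene [224.8, 134.0] 0.55
side [406.0, 412.8] 0.94
side [385.7, 294.9] 0.88
side [435.1, 372.8] 0.87
side [344.7, 177.6] 0.69
```

View pics/w9.png

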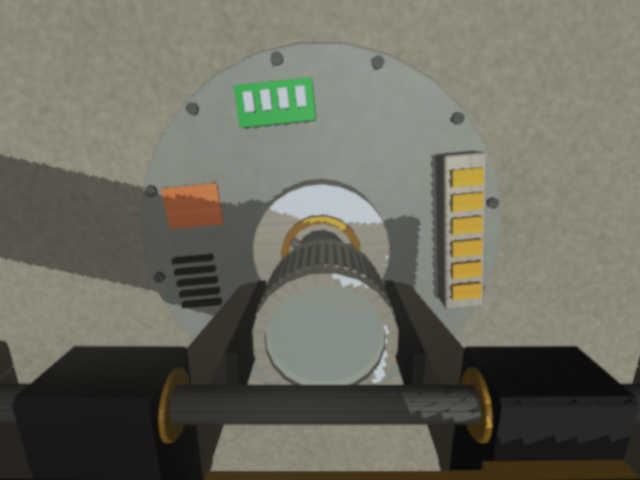

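View pics/ss9.png

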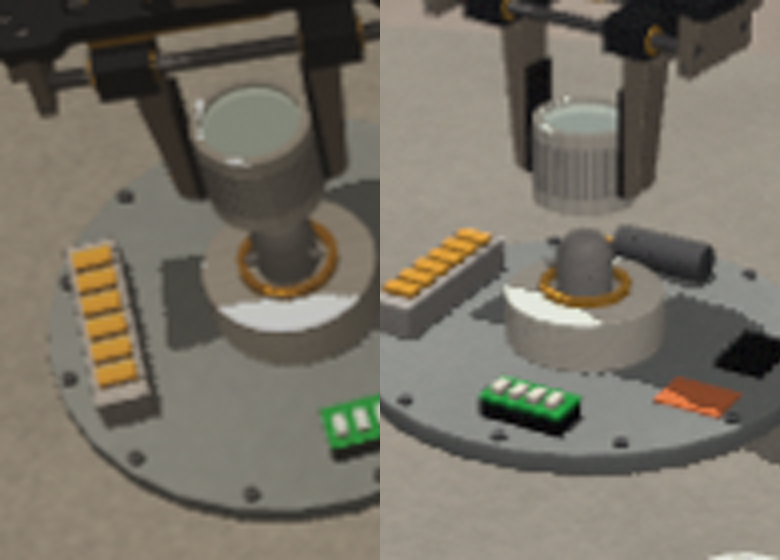

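Run:
```python
from h import *
st=robot.state();y=st["eef_pos"][2]-.045
a=np.radians(np.arange(0,360,2))
for dx,dz in ((-.001,0),(-.002,0),(-.003,.002),(-.002,.004),(-.002,-.004)):
    e=projtool(np.c_[.046*np.cos(a)+dx,0*a+y,.046*np.sin(a)+dz]); s=projtool(np.c_[.0225*np.cos(a)+dx,0*a+y,.0225*np.sin(a)+dz])
    print(dx,dz,"l,r,t",e[:,0].min().round(1),e[:,0].max().round(1),e[:,1].min().round(1))
# big casting: r=135; height unknown ~ .02
im=robot.read_camera("wrist");save(cv2.resize(im[170:300,240:400],None,fx=4,fy=4,interpolation=2),"w10c")
```

```text
-0.001 0 l,r,t 256.6 395.5 187.5
-0.002 0 l,r,t 255.1 393.9 187.5
-0.003 0.002 l,r,t 253.4 392.6 184.3
-0.002 0.004 l,r,t 254.8 394.2 181.1
-0.002 -0.004 l,r,t 255.4 393.6 193.8
```

View pics/w10c.png

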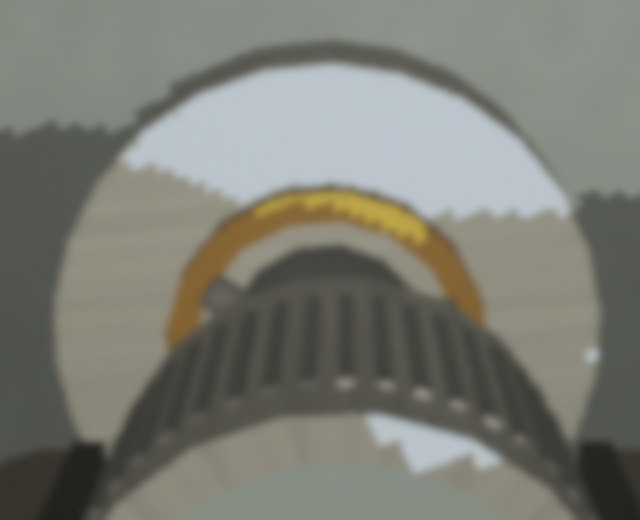

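{"name": "send_rows", "arguments": {"increments": [[[-1.4,8,0.5],[0,0,0],-1],[[-1.4,16,0.5],[0,0,0],-1],[[-1.4,22,0.5],[0,0,0],-1],[[-1.4,27,0.5],[0,0,0],-1],[[-1.4,31,0.5],[0,0,0],-1],[[-1.4,34,0.5],[0,0,0],-1],[[-1.4,34,0.5],[0,0,0],-1]]}}

```text
t: 8.5
eef_pos: [0.5869, -0.2414, 0.0774]
tcp_rot: [[0.927, 0.002, 0.376], [-0.376, -0.001, 0.927], [0.002, -1.0, 0.0]]
ft_force: [-0.6, 0.1, -2.4]
grip_width: 0.0575
```

Run:
```python
from h import *
st=robot.state();print(st["eef_pos"],st["ft_force"],st["wrist_torque"],st["joints"].round(2))
im={c:robot.read_camera(c) for c in ("scene","side")}
s=cv2.resize(im["scene"][100:240,160:320],(640,560),interpolation=2)[:, :380]
d=cv2.resize(im["side"][140:280,280:420],(560,560),interpolation=2)[:, 60:460]
save(np.hstack([s,d]),"ss11")
```

```text
[ 0.58693962 -0.24143906  0.07735033] [-0.64903985  0.09946617 -2.38384339] [-0.04666436  0.10158609 -0.00344893] [-0.06  0.65  0.56  1.77 -0.45  0.84  0.32]
```

View pics/ss11.png

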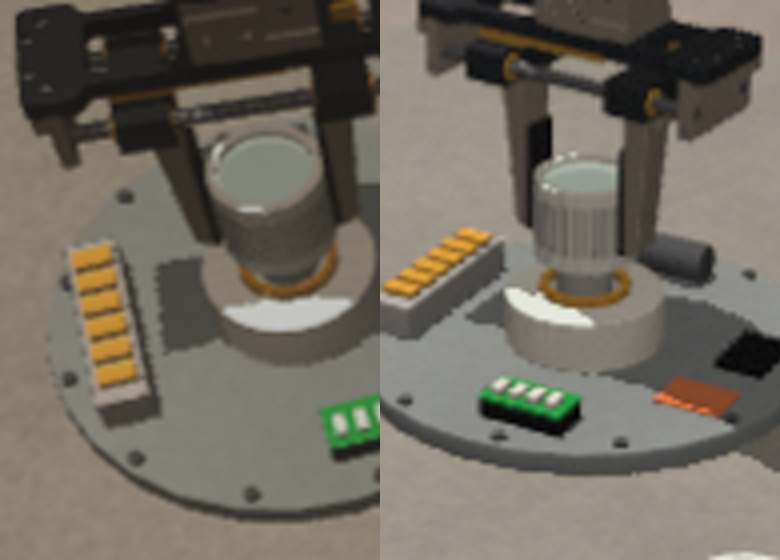

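{"name": "send_rows", "arguments": {"increments": [[[0,2,0],[0,0,0],-1],[[0,4,0],[0,0,0],-1],[[0,5,0],[0,0,0],-1],[[0,6,0],[0,0,0],-1],[[0,6,0],[0,0,0],-1]]}}

```text
t: 9.1
eef_pos: [0.5874, -0.2417, 0.0732]
tcp_rot: [[0.926, 0.004, 0.376], [-0.376, -0.0, 0.926], [0.003, -1.0, 0.001]]
ft_force: [-3.7, 1.4, 6.8]
grip_width: 0.058
```

Run:
```python
from h import *
st=robot.state();print(st["eef_pos"],st["ft_force"],st["wrist_torque"],st["joints"].round(2),st["t"])
```

```text
[ 0.5874341  -0.24171517  0.07319812] [-3.73861537  1.44210204  6.77492923] [0.36894841 0.76910194 0.00904079] [-0.06  0.66  0.55  1.77 -0.45  0.84  0.32] 9.1
```

{"name": "send_rows", "arguments": {"increments": [[[0,3,0],[0,4,0],-1],[[0,3,0],[0,8,0],-1],[[0,3,0],[0,12,0],-1],[[0,3,0],[0,16,0],-1],[[0,3,0],[0,20,0],-1],[[0,3,0],[0,24,0],-1]]}}

```text
t: 9.7
eef_pos: [0.5877, -0.2418, 0.0712]
tcp_rot: [[0.691, 0.005, 0.723], [-0.723, 0.0, 0.691], [0.003, -1.0, 0.003]]
ft_force: [0.5, -0.4, -2.1]
grip_width: 0.0575
```

```bash
cat > s.py <<'E'
from h import *
np.set_printoptions(precision=4,suppress=True)
st=robot.state();plan((.587,-.2415,.0554),-22);print(st["ft_force"].round(1),st["wrist_torque"].round(2))
E
python3 s.py
```

```text
shift mm [-0.8 15.8 -0.3] turn [ -0.16 -24.28   0.22] t 9.7 heading -46.3 pos [ 0.5877 -0.2418  0.0712] j [-0.13  0.69  0.66  1.78 -0.54  0.86 -0.03]
[ 0.5 -0.4 -2.1] [ 0.05  0.13 -0.01]
```

{"name": "send_rows", "arguments": {"increments": [[[0,2,0],[0,0,0],-1],[[0,4,0],[0,0,0],-1],[[0,6,0],[0,0,0],-1],[[0,6,0],[0,0,0],-1]]}}

```text
t: 10.1
eef_pos: [0.5876, -0.2408, 0.0643]
tcp_rot: [[0.692, 0.004, 0.722], [-0.722, 0.001, 0.692], [0.002, -1.0, 0.004]]
ft_force: [0.6, 2.5, -3.8]
grip_width: 0.0576
```

```bash
python3 s.py
```

```text
shift mm [ 0.   8.9 -1. ] turn [ -0.19 -24.22   0.15] t 10.1 heading -46.2 pos [ 0.5876 -0.2408  0.0643] j [-0.12  0.7   0.65  1.78 -0.55  0.85 -0.02]
[ 0.6  2.5 -3.8] [ 0.8  -0.01 -0.13]
```

{"name": "send_rows", "arguments": {"increments": [[[0,3,0],[0,0,0],-1],[[0,5,0],[0,0,0],-1],[[0,7,0],[0,0,0],-1],[[0,9,0],[0,0,0],-1],[[0,10,0],[0,0,0],-1],[[0,11,0],[0,0,0],-1],[[0,11,0],[0,0,0],-1]]}}

```text
t: 10.8
eef_pos: [0.5878, -0.2407, 0.0554]
tcp_rot: [[0.692, 0.005, 0.722], [-0.722, 0.003, 0.692], [0.001, -1.0, 0.005]]
ft_force: [-6.8, 6.0, 19.0]
grip_width: 0.0577
```

```bash
python3 s.py
```

```text
shift mm [ 0.   0.  -1.1] turn [ -0.3  -24.2    0.12] t 10.8 heading -46.2 pos [ 0.5878 -0.2407  0.0554] j [-0.12  0.71  0.64  1.78 -0.56  0.84 -0.01]
[-6.8  6.  19. ] [ 1.48  1.69 -0.09]
```

```bash
python3 - <<'E'
from h import *
im={c:robot.read_camera(c) for c in ("scene","side","wrist")}
s=cv2.resize(im["scene"][100:240,160:320],(640,560),interpolation=2)[:, :380]
d=cv2.resize(im["side"][140:280,280:420],(560,560),interpolation=2)[:, 60:460]
save(np.hstack([s,d]),"ss12");save(im["wrist"],"w12")
E
python3 s.py
```

```text
shift mm [ 0.   0.  -1.1] turn [ -0.29 -24.21   0.12] t 10.95 heading -46.2 pos [ 0.5877 -0.2408  0.0554] j [-0.12  0.71  0.64  1.78 -0.56  0.83 -0.01]
[-6.5  6.3 18.4] [ 1.46  1.71 -0.12]
```

View pics/ss12.png

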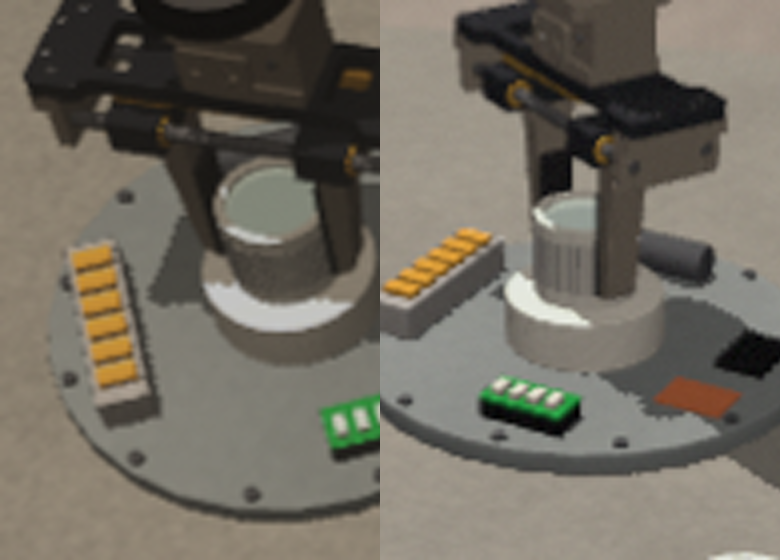

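View pics/w12.png

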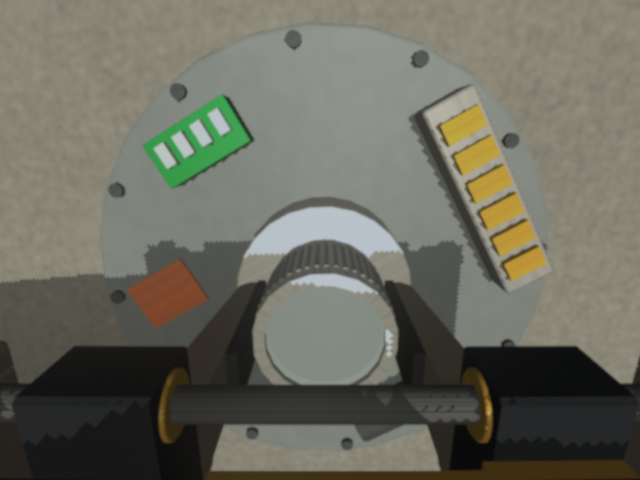

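The pictures show the cell flat on the pedestal, centred and upright, with the ring hidden. It is still in the same place in the gripper, with the rim at (325,332) in the wrist view. The force is steady, so I hand in while holding.

Run:
```python
from h import *
robot.finish_job();st=robot.state();print(st["eef_pos"],st["ft_force"],st["grip_width"],st["t"])
```

```text
the job is handed in; nothing more can be done
the job is handed in; nothing more can be done
```

The filter cell is on the spigot, pushed down home with the gripper still holding it, and the job was handed in at about 11 s of the 64 s allowed. The hand-in reported no verdict.

**What I did:** I took the tray cell, the farthest of the four look-alikes, and lifted it clear. I lowered it over the spigot until it rested on the pins at the expected height. About 24° of turning made it drop. I then pressed it down onto the seat.

**Last checks:**
- **Height:** the TCP was at z = 0.0554 m, the home height I had worked out (cell_mid 24 mm above the seat). I inferred this from the grasp height; I did not measure the cell directly.
- **Push:** the upward force was a steady 18–19 N, about 21 N with the cell's weight. That is well above the spring's 9 N, so the bottom edge is on the seat.
- **Grip:** the opening stayed at 57.7 mm with a 40 N grip setting.
- **Pictures:** the cell sits flat and upright on the pedestal, and the spring ring is hidden. I left the bottle, screwdriver and spare ring alone, but did not measure their positions again at the end.

**Disagreements:**
- **Spigot position:** the wrist-camera estimates differed by 2–3 mm between heights. I corrected for this from the pedestal's outline before lowering.
- **Sideways force:** about 6 N in each of x and y remained at the end.

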